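# Show the underside of a spice jar to the label reader

## Task

Wake the label reader by pushing its green button all the way down, then take the jar with the rust-red spice out of the tray and hold it up to the reader's lens so that the date on its underside can be read: the flat bottom faces the lens squarely, centred on the lens's line of sight, 10 cm in front of the glass. Finish with the gripper still holding the jar there, still and in the air; do not let the jar knock against the reader, and leave the other two jars standing where they are.

Things in the scene. Friction and masses are not known exactly. Their poses are not given: they have to be found in the camera images.
- red_jar_centre (a point): Centre (half-way up) of the jar to be shown: upright round glass jar, 47 mm in diameter and 88 mm tall, rust-red contents, pale timber lid on the top 14 mm (lid 46 mm across, fixed). 0.09 to 0.19 kg. The axes are the jar's: z runs from bottom to lid. It stands loose in one of the tray's three cells, any of them.
- red_jar_underside (a point): Centre of the red jar's flat underside, 44 mm below its centre along the jar's z.
- red_jar: The red jar itself; its origin is the centre of its underside, z runs from bottom to lid.
- brown_jar_centre (a point): Centre of a bystander jar of the same shape (47 mm in diameter, 88 mm tall) with brown contents and pale timber lid, standing loose in another cell.
- brown_jar: The brown jar; origin at the centre of its underside, z up through the lid.
- green_jar_centre (a point): Centre of a bystander jar with green contents and dark timber lid, 52 mm in diameter, 105 mm tall, standing loose in another cell.
- green_jar: The green jar; origin at the centre of its underside, z up through the lid.
- tray: Fixed low wooden tray, 110 mm (its x) by 286 mm (its y), walls and the two dividers 18 mm high and 6 mm thick, floor 6 mm thick; three cells in a row along its y, 93 mm apart, one jar in each. Origin at the centre of its underside. There is free room on both sides of the row (tray x) to straddle a jar with the fingers.
- reader: Foot of the label reader, fixed to the worktop: white plate 110 mm (x) by 150 mm (y), 14 mm thick, origin at the centre of its underside. It carries a black camera head between two metal cheeks (top of the head about 87 mm above the worktop) and, 75 mm beside the lens towards the foot's +y, the green button.
- lens: Camera head of the reader, fixed to its foot. Origin at the middle of the lens glass, 75 mm above the worktop; its z axis is the line of sight, out of the glass, tilted 28 degrees from straight up towards the foot's -x (roughly towards the robot). The head is a 50 x 54 mm block that reaches 42 mm back from the glass.
- wake_top (a point): Middle of the top of the green push button, 28 mm across, pressed straight down; 36 mm above the worktop; the black collar round it is 44 mm across and lies 10 mm lower.
- wake (a joint): Travel of the button in m: 0 up, 0.006 fully down; springs back when let go and needs 4 N at the bottom.

How it is judged:
On the way, in this order (a step that is already met when the one before it is completed fails the run):
1. the reader's green button is pushed down (value of joint wake above 0.0045 m), for 0.05 s.
2. the red jar is held in the fingers, lifted clear of the tray (height (world z) of red_jar_centre above 0.1 m and contact force between the fingers and red_jar above 1 N), for 0.2 s.
At the end, for the whole second after the job is handed in: The red jar is held in the fingers, at rest, touching neither reader nor tray; its underside (not the lid) faces the lens, 75 to 125 mm in front of the glass, centre within 18 mm of the line of sight in lens x and y, jar axis within 0.18 rad of the line of sight (z of red_jar_underside in the frame of lens between 0.075 and 0.125 m and z of red_jar_centre in the frame of lens between 0.115 and 0.175 m and x of red_jar_underside in the frame of lens between -0.018 and 0.018 m and y of red_jar_underside in the frame of lens between -0.018 and 0.018 m and angle between the z axis of red_jar and the z axis of lens, either way round below 0.18 rad and angle between red_jar's own z axis and vertical below 1.2 rad and contact force between the fingers and red_jar above 1 N and contact force between red_jar and reader below 0.1 N and contact force between red_jar and tray below 0.1 N and linear speed of red_jar below 0.02 m/s); the arm keeps its last pose, push and grip.
It fails at once if the brown jar is shoved more than 25 mm, lifted or tipped over (distance of brown_jar_centre from where it was at the start of the episode above 0.025 m or angle between brown_jar's own z axis and vertical above 0.4 rad).
It fails at once if the green jar is shoved more than 25 mm, lifted or tipped over (distance of green_jar_centre from where it was at the start of the episode above 0.025 m or angle between green_jar's own z axis and vertical above 0.4 rad).
It fails at once if the red jar knocks against the reader (contact force between red_jar and reader above 1 N).
It also fails if it takes over 48 s, if anything falls off the work surface, if the arm or the gripper's body presses on something with over 40 N, if the wrist force passes 120 N, or if a joint passes its speed limit or range.

## Robot

A 7-joint arm with a two-finger parallel gripper is mounted at the origin on a cart in front of the work surface, level with it; the furniture and walls round the work are solid. World frame = base frame: x ahead of the robot, y to its left, z up, the work surface at z = 0. Lengths are in m, angles in rad, forces in N, time in s.
With the tool pointing down it reaches from about 0.425 to 0.875 m from the base axis. Payload 8.4 kg.
Tool frame: the origin (TCP) lies midway between the tips of the shut fingers; the grasp point (between the pads) lies 19 mm behind it; z points along the fingers, y is the line along which they close (so a half turn about z gives the same grasp; the last joint's range is limited). The gripper opens to 87 mm and grips with 3 to 60 N. Pads are 19 mm wide; open, the fingers measure 117 mm over their backs; the gripper's body (75 mm by 190 mm) begins 51 mm behind the grasp point.
Start: joints at [1.032, 0.333, 0.04, 1.465, -0.013, 1.343, -0.059], TCP at [0.277, -0.588, 0.223] pointing down, gripper open.
Joint ranges: [-2.58, 2.58], [-0.38, 2.09], [-1.3, 1.39], [0.25, 2.4], [-1.5, 4.64], [0.08, 2.09], [-2.65, 2.65]. Speed limits (rad/s): [2.22, 2.22, 2.79, 2.79, 3.14, 3.14, 3.14].

## Interface

Orientations are given as a unit quaternion [w, x, y, z].
In Python, from station import env gives the robot as it stands. Calls block until the motion is done:
- env.move_to(position, orientation): joint-space move of the TCP to a pose.
- env.move_straight(position, rate=0.15, rot=None): straight line of the TCP; rot=None keeps the orientation; rate is the mean speed in m/s.
- env.move_j(angles): joint-space move.
- env.command_gripper(opening, f_grip=None): opening from 0.0 (shut) to 1.0 (fully open); f_grip is the grip in N (None keeps the last); returns when the fingers have stopped.
- env.hold(seconds).
- env.solve_ik(position, orientation): joint angles nearest the present ones, or None.
- env.read_state(): the state.
- env.read_camera(name): name is "scene" or "top" or "wrist"; returns (picture, depth): 400x640x3 uint8, red, green, blue; 400x640 float32, m along the optical axis (not along the pixel's ray), 0 where there is no reading.
- env.camera_info(name): a dict with "fovy" (degrees; the focal length in pixels is half the picture's height over the tangent of half this angle, whatever the lens; pixels are square), "cx", "cy" (the principal point, pixels), "dist" ([k1, k2, p1, p2, k3] as OpenCV has them; the pictures are not rectified), "R" (3x3) and "t" (3): a world point X has camera coordinates R X + t; the wrist camera has in their place "mount" (4x4, takes a point from camera to tool coordinates, whose origin is the TCP and whose axes are the flange's). Camera axes: x right, y down, z forward; pixel columns grow to the right and rows downward; lengths in m; the calibration is good to about 2 mm. A picture is of the moment at which its call begins: read the wrist's pose just before it. camera_info takes no time and is no camera call.
A pose or a line that the arm cannot do raises env.Unreachable and nothing moves.
- env.job_done(): hands the job in; it is judged then, once.
The state is a dict: "t": time; "q": joint angles; "qd": joint speeds; "tau": joint torques, N m; "ee_pos": TCP position; "ee_rot": TCP orientation; "ft_force": force on the tool from outside, world axes, zero at the start; "torque": the same for the moment, N m; "width": opening from 0.0 (shut) to 1.0 (fully open); "grip_force": force on a finger pad.
Only numpy, scipy, OpenCV 4.12 (cv2) and the standard library are available. Lean on these libraries where they do the work, as an engineer would, in place of code of your own. Each camera call takes 0.05 s, during which the arm holds its last target. There are 200 camera calls.

## Working session

There is one attempt and no reset: what is moved stays moved. The work goes in short steps, each a Python script; the robot and the scene stay as the last script left them, time stands still between calls to the robot, and variables do not carry over. Pictures are saved under pics/ and viewed, at most 10 in all, crops included, and the job is handed in when it is done.

```bash
mkdir -p pics; ls; python3 - <<'E'
from station import env
import cv2,numpy as np
s=env.read_state();print(s['t'],s['ee_pos'],s['ee_rot'],s['width'])
for n in("scene","top"):
    p,d=env.read_camera(n);cv2.imwrite(f'pics/{n}.png',p[:,:,::-1]);np.savez(f'pics/{n}.npz',p=p,d=d);print(n,env.camera_info(n), (d>0).mean())
print(env.camera_info("wrist"))
E
```

```text
pics
0.0 [ 0.27650638 -0.58774611  0.22166549] [-7.56290484e-04  9.75920618e-01  2.18124555e-01 -2.30316121e-04] 1.001238082745242
scene {'fovy': 43.310042984249435, 'cx': 322.67580101575965, 'cy': 202.7308853230523, 'dist': array([-0.06628628,  0.        ,  0.        ,  0.        ,  0.        ]), 'R': array([[-0.90207781, -0.43154252,  0.00516474],
       [-0.22668695,  0.4636053 , -0.85655307],
       [ 0.36724466, -0.7738483 , -0.51603311]]), 't': array([0.53061814, 0.17757795, 1.31701441])} 0.988796875
top {'fovy': 49.60534156909302, 'cx': 320.4526539127093, 'cy': 203.86402065332337, 'dist': array([-0.0560982,  0.       ,  0.       ,  0.       ,  0.       ]), 'R': array([[ 0.02913901, -0.99928534,  0.02407771],
       [-0.99040035, -0.03211937, -0.13444515],
       [ 0.13512243, -0.01992897, -0.99062847]]), 't': array([0.02994719, 0.58046764, 1.09766905])} 0.99598046875
{'fovy': 62.37700521902604, 'cx': 318.88506702256626, 'cy': 202.75304628673643, 'dist': array([-0.00487652,  0.        ,  0.        ,  0.        ,  0.        ]), 'mount': array([[ 6.52156283e-04, -9.63445644e-01, -2.67903091e-01,
         7.18109817e-02],
       [ 9.99999755e-01,  6.96803372e-04, -7.15783103e-05,
        -2.52216573e-05],
       [ 2.55637589e-04, -2.67902979e-01,  9.63445862e-01,
        -1.62812205e-01],
       [ 0.00000000e+00,  0.00000000e+00,  0.00000000e+00,
         1.00000000e+00]])}
```

View pics/scene.png

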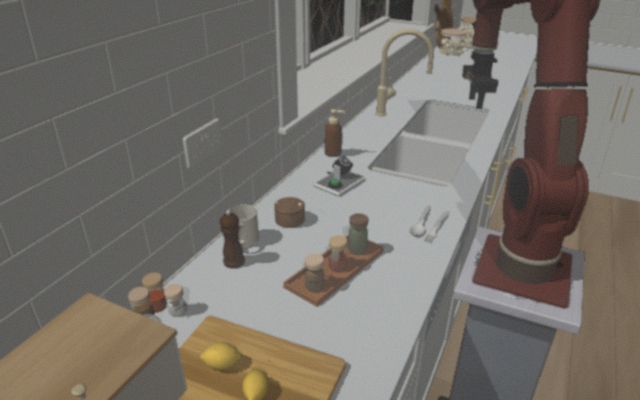

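View pics/top.png

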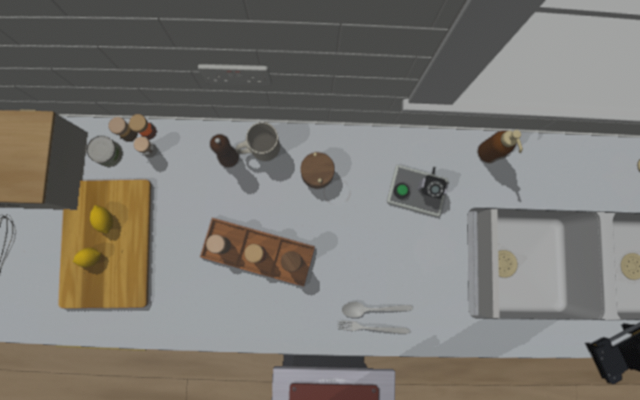

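The top view shows the tray's jars at (217,244), (255,254) and (291,261, dark lid), with the button at (402,190) and the lens at about (434,188). I'll zoom in to tell red from brown.

```bash
cat > h.py <<'E'
from station import env
import cv2,numpy as np
from scipy.spatial.transform import Rotation as Rot
def cam(n,s=None):
    c=env.camera_info(n);f=200/np.tan(np.radians(c['fovy'])/2)
    K=np.array([[f,0,c['cx']],[0,f,c['cy']],[0,0,1]])
    if n=='wrist':
        q=s['ee_rot'];T=np.eye(4);T[:3,:3]=Rot.from_quat(q,scalar_first=True).as_matrix();T[:3,3]=s['ee_pos']
        M=T@c['mount'];return K,c['dist'],M[:3,:3],M[:3,3]
    return K,c['dist'],c['R'].T,-c['R'].T@c['t']
def ray(C,uv):
    K,D,R,o=C
    x=cv2.undistortPoints(np.array(uv,float).reshape(-1,1,2),K,D)[:,0]
    return o,np.c_[x,np.ones(len(x))]@R.T
def plane(C,uv,z):
    o,d=ray(C,uv);return o+d*((z-o[2])/d[:,2])[:,None]
def depthpt(C,uv,dep):
    o,d=ray(C,uv);u=np.round(uv).astype(int).reshape(-1,2);return o+d*dep[u[:,1],u[:,0]][:,None]
def q_of(R): return Rot.from_matrix(R).as_quat(scalar_first=True)
E
python3 - <<'E'
from h import *
a=np.load('pics/scene.npz');b=np.load('pics/top.npz')
im=np.zeros((600,800,3),np.uint8)
im[:300,:400]=cv2.resize(a['p'][200:305,270:410],(400,300),interpolation=3)
im[:300,400:]=cv2.resize(b['p'][205:295,195:315],(400,300),interpolation=3)
im[300:,:400]=cv2.resize(a['p'][140:200,300:380],(400,300),interpolation=3)
im[300:,400:]=cv2.resize(b['p'][155:224,375:467],(400,300),interpolation=3)
cv2.imwrite('pics/crop.png',im[:,:,::-1])
C=cam('top')
uv=[(217,244),(255,254),(291,261),(402,190),(434,188)]
print(depthpt(C,uv,b['d']).round(3))
E
```

```text
[[ 0.464  0.301  0.093]
 [ 0.442  0.206  0.095]
 [ 0.428  0.116  0.11 ]
 [ 0.624 -0.168  0.036]
 [ 0.626 -0.244  0.072]]
```

View pics/crop.png

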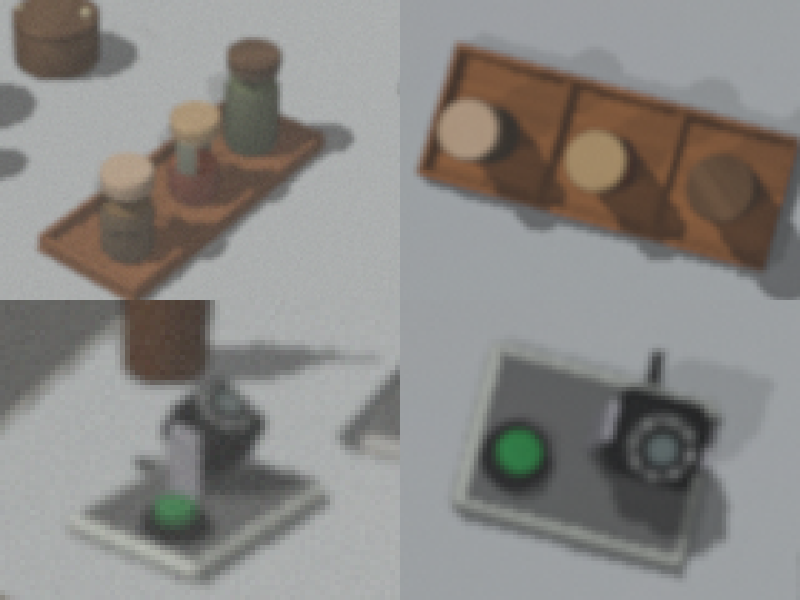

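The red jar is the middle one, at about (0.442, 0.206). The brown jar is at the +y end and the green jar at the -y end. Next is a closer look at the reader from the wrist camera.

```bash
cat >> h.py <<'E'
def down(ydir):  # tool down, tool y along ydir
    y=np.array([ydir[0],ydir[1],0.]);y/=np.linalg.norm(y);z=np.array([0,0,-1.]);return q_of(np.c_[np.cross(y,z),y,z])
def look(name):
    s=env.read_state();p,d=env.read_camera('wrist');cv2.imwrite(f'pics/{name}.png',p[:,:,::-1])
    C=cam('wrist',s);np.savez(f'pics/{name}.npz',p=p,d=d,K=C[0],D=C[1],R=C[2],o=C[3]);return C,p,d
def load(n):
    a=np.load(f'pics/{n}.npz');return (a['K'],a['D'],a['R'],a['o']),a['p'],a['d']
E
python3 - <<'E'
from h import *
fx=np.array([.962,-.272])
s=env.read_state()
best=None
for sg in(1,-1):
    q=down(sg*fx);p=[0.615,-0.20,0.27]
    j=env.solve_ik(p,q);print(sg,None if j is None else np.round(j,2))
    if j is not None:
        c=np.abs(np.array(j)-s['q']).max()
        if best is None or c<best[0]:best=(c,p,q,sg)
print(best[3]);env.move_to(best[1],best[2]);env.hold(.3)
look('w1');print(env.read_state()['t'],env.read_state()['ee_pos'])
E
```

```text
1 [ 0.5   0.33 -0.34  1.38  0.11  1.44 -0.11]
-1 None
1
2.325 [ 0.6148974  -0.20030736  0.26999366]
```

View pics/w1.png

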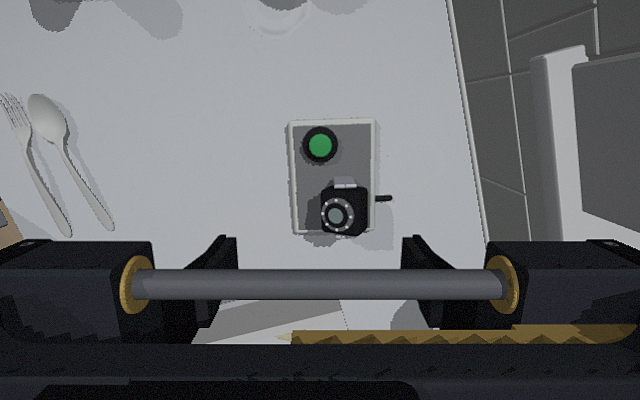

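The view shows the plate corners at about (289,121), (376,118), (373,232) and (293,234), the green button at (320,145) and the lens centre at about (336,216).

```bash
cat >> h.py <<'E'
def tri(views):
    A=np.zeros((3,3));b=np.zeros(3)
    for C,uv in views:
        o,d=ray(C,[uv]);d=d[0]/np.linalg.norm(d[0]);P=np.eye(3)-np.outer(d,d);A+=P;b+=P@o
    X=np.linalg.solve(A,b);return X
def green(p):
    h=cv2.cvtColor(p,cv2.COLOR_RGB2HSV);m=cv2.inRange(h,(50,130,60),(80,255,255))
    n,l,st,c=cv2.connectedComponentsWithStats(m);i=1+st[1:,4].argmax();return c[i],st[i,4]
E
python3 - <<'E'
from h import *
C,p,d=load('w1');T=cam('top');b=np.load('pics/top.npz')
g1,a1=green(p);g2,a2=green(b['p']);print(g1,a1,g2,a2)
B=tri([(C,g1),(T,g2)]);print('button tri',B,'plane w',plane(C,[g1],.036),'top',plane(T,[g2],.036),'depth',depthpt(C,g1,d))
# glass: teal-grey blob near 336,216
x0,y0=320,200;crop=p[y0:235,x0:372];
cr=cv2.resize(crop,None,fx=8,fy=8,interpolation=cv2.INTER_CUBIC)
g=cv2.GaussianBlur(cv2.cvtColor(cr,cv2.COLOR_RGB2GRAY),(0,0),3)
print(cv2.HoughCircles(g,cv2.HOUGH_GRADIENT,1,40,param1=80,param2=25,minRadius=40,maxRadius=150))
tt=b['p'][170:210,415:457];ct=cv2.resize(tt,None,fx=8,fy=8,interpolation=cv2.INTER_CUBIC)
cr=cv2.resize(cr,(416,280));im=np.zeros((330,800,3),np.uint8);im[:280,:416]=cr;im[:320,440:776]=ct
cv2.imwrite('pics/c2.png',im[:,:,::-1])
L=tri([(C,(336,216)),(T,(435.3,189.5))]);print('lens',L,depthpt(C,[(336,216)],d))
P=plane(C,[(289,121),(376,118),(373,232),(293,234)],.014);print(P.round(4))
e=lambda v:np.degrees(np.arctan2(v[1],v[0]))
print('foot x yaw',e(P[1]-P[0]),e(P[2]-P[3]),'y-90',e(P[0]-P[3])-90,e(P[1]-P[2])-90,np.linalg.norm(P-np.roll(P,1,0),axis=1))
Q=depthpt(C,[(289,121),(376,118),(373,232),(293,234)],d);print(Q[:,2])
E
```

```text
[319.93735499 144.84686775] 431 [402.02702703 189.40540541] 74
button tri [ 0.62432395 -0.16737283  0.0417909 ] plane w [[ 0.62399249 -0.16824897  0.036     ]] top [[ 0.62553201 -0.16826444  0.036     ]] depth [[ 0.62400517 -0.16819992  0.03651905]]
[[[125.5 121.5  61.6]]]
lens [ 0.62088554 -0.24587349  0.07741211] [[ 0.62086852 -0.24582229  0.07727571]]
[[ 0.5947 -0.132   0.014 ]
 [ 0.6986 -0.1576  0.014 ]
 [ 0.6607 -0.3018  0.014 ]
 [ 0.5561 -0.2752  0.014 ]]
foot x yaw -13.874125960140304 -14.254945195496376 y-90 -15.093083552548237 -14.712977709381576 [0.14829853 0.10701391 0.1489987  0.10798971]
[0.01221441 0.00199501 0.00158261 0.0003972 ]
```

View pics/c2.png

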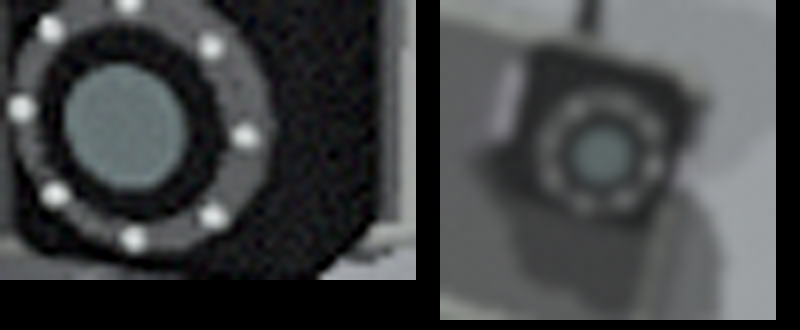

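The lens is at (0.6206, -0.2455, 0.0765), 76 mm from the button along foot y, which matches the given 75 mm. The foot yaw is about -14.5°. I'll press the button now, guarding on force.

```bash
python3 - <<'E'
from h import *
a=np.radians(-14.5);fx=np.array([np.cos(a),np.sin(a)])
env.command_gripper(0.0,20)
b=np.array([.6242,-.1680])
env.move_to([*b,.08],down(fx));env.move_straight([*b,.042],rate=.08);env.hold(.1)
f0=env.read_state()['ft_force'][2]
for z in np.arange(.034,.0235,-.0015):
    env.move_straight([*b,z],rate=.03);env.hold(.05);s=env.read_state();f=s['ft_force'][2]-f0
    print(round(z,4),s['ee_pos'][2].round(4),round(f,2))
    if f>7:break
env.hold(.15)
env.move_straight([*b,.12],rate=.15)
env.command_gripper(1.0)
print(env.read_state()['t'])
E
```

```text
0.034 0.0343 1.44
0.0325 0.0327 2.25
0.031 0.0311 2.95
0.0295 0.0304 10.87
9.15
```

```bash
python3 - <<'E'
from h import *
a=np.radians(-14);fx=np.array([np.cos(a),np.sin(a)])
env.move_straight([.6242,-.1680,.26],rate=.25)
env.move_to([.43,.13,.26],down(fx));env.hold(.3)
C,p,d=look('w2');print(env.read_state()['t'])
E
```

```text
11.5417
```

View pics/w2.png

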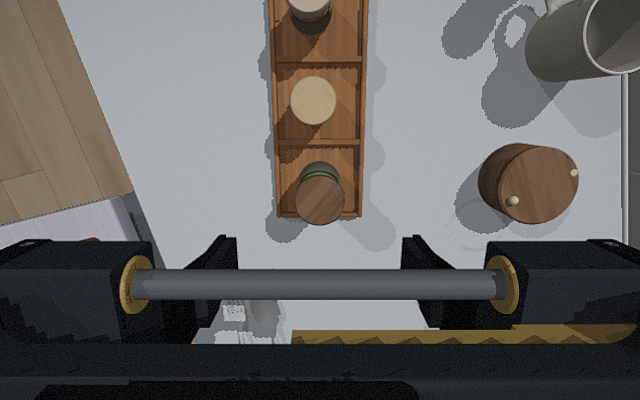

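The red jar's lid is centred at about (313.5,100.5), and the tray runs nearly vertical in the picture, so the tool y axis lines up with tray x. Next: triangulate, and check the reach for the grasp and the presenting pose.

```bash
cat >> h.py <<'E'
L=np.array([.6206,-.2455,.0765]);ya=np.radians(-14.5);FX=np.array([np.cos(ya),np.sin(ya),0]);FY=np.array([-np.sin(ya),np.cos(ya),0])
LZ=np.cos(np.radians(28))*np.array([0,0,1])-np.sin(np.radians(28))*FX
def show(dist,h,phi):  # jar underside dist from glass, TCP h above underside along the jar, tool y turned phi about lens z from FX-ish
    z=-LZ;y0=np.cross(z,FY);y0*=np.sign(y0@FX);y=np.cos(phi)*y0+np.sin(phi)*FY
    return L+LZ*(dist+h),q_of(np.c_[np.cross(y,z),y,z])
E
python3 - <<'E'
from h import *
C,p,d=load('w2');T=cam('top');b=np.load('pics/top.npz')['p']
h=cv2.cvtColor(p,cv2.COLOR_RGB2HSV);print(h[100,313],p[100,313])
def lid(im,seed):
    m=np.abs(cv2.GaussianBlur(im,(3,3),0).astype(int)-im[seed[1],seed[0]].astype(int)).max(2)<35
    n,l,st,c=cv2.connectedComponentsWithStats(m.astype(np.uint8));i=l[seed[1],seed[0]];return c[i],st[i]
l1,s1=lid(p,(313,100));l2,s2=lid(b,(255,254));print(l1,s1,l2,s2)
J=tri([(C,l1),(T,l2)]);print('red lid',J,plane(C,[l1],.094),plane(T,[l2],.094),depthpt(C,l1,d))
E_=plane(C,[(270,30),(278,215),(366,30),(360,215)],.018)
e=lambda v:np.degrees(np.arctan2(v[1],v[0]))-90
print('tray yaw',e(E_[0]-E_[1]),e(E_[2]-E_[3]))
for phi in np.radians([-90,-45,-20,0,20,45,90]):
    for dist in(.1,.16):
        j=env.solve_ik(*show(dist,.035,phi));print(np.degrees(phi),dist,None if j is None else np.round(j,2))
j=env.solve_ik([*J[:2],.041],down(FX));print(j)
E
```

```text
[ 19  75 174] [174 155 123]
[312.92271935  99.55026148] [ 291   76   45   48 1721] [252.70722433 252.63117871] [244 244  18  19 263]
red lid [0.44462878 0.21132534 0.09876894] [[0.44374396 0.21174791 0.094     ]] [[0.44555329 0.21170223 0.094     ]] [[0.44374736 0.21173577 0.09433662]]
tray yaw -13.52774711106342 -13.898124027223417
-90.0 0.1 [ 0.81 -0.04 -0.45  2.04 -0.1   0.66 -1.4 ]
-90.0 0.16 [ 0.85 -0.15 -0.45  2.02 -0.18  0.78 -1.34]
-45.0 0.1 [ 0.67 -0.04 -0.31  2.04 -0.1   0.66 -0.63]
-45.0 0.16 [ 0.69 -0.15 -0.3   2.02 -0.14  0.78 -0.59]
-20.0 0.1 [ 0.59 -0.05 -0.24  2.05 -0.09  0.66 -0.2 ]
-20.0 0.16 [ 0.6  -0.15 -0.23  2.03 -0.13  0.78 -0.17]
0.0 0.1 [ 0.54 -0.05 -0.19  2.05 -0.09  0.66  0.15]
0.0 0.16 [ 0.54 -0.15 -0.17  2.03 -0.11  0.78  0.17]
20.0 0.1 [ 0.49 -0.05 -0.14  2.05 -0.08  0.66  0.49]
20.0 0.16 [ 0.46 -0.16 -0.1   2.03 -0.09  0.78  0.5 ]
45.0 0.1 [ 0.43 -0.05 -0.09  2.05 -0.08  0.66  0.93]
45.0 0.16 [ 0.39 -0.16 -0.04  2.03 -0.07  0.78  0.92]
90.0 0.1 [ 0.39 -0.05 -0.04  2.05 -0.07  0.66  1.71]
90.0 0.16 [ 0.32 -0.16  0.02  2.04 -0.06  0.78  1.69]
[ 0.12103727  0.27758394 -0.72559648  2.0093211   0.22800404  0.93482674
 -0.97526399]
```

```bash
python3 - <<'E'
from h import *
a=np.radians(-13.7);fx=np.array([np.cos(a),np.sin(a)]);J=np.array([.4443,.2117])
env.move_to([*J,.20],down(fx));env.move_straight([*J,.041],rate=.12)
print('contact?',env.read_state()['ft_force'])
env.command_gripper(0.0,25);s=env.read_state();print(s['width']*87,s['grip_force'],s['ee_pos'])
env.move_straight([*J,.20],rate=.12);env.hold(.25)
s=env.read_state();print(s['t'],s['width']*87,s['grip_force'],s['ft_force'])
p,d=env.read_camera('scene');q,_=env.read_camera('top');w,_=env.read_camera('wrist')
im=np.zeros((600,800,3),np.uint8);im[:300,:400]=cv2.resize(p[150:300,250:450],(400,300));im[:300,400:]=cv2.resize(q[180:300,190:350],(400,300));im[300:,:480]=cv2.resize(w,(480,300))
cv2.imwrite('pics/held.png',im[:,:,::-1])
E
```

```text
contact? [ 0.14676343  0.22183381 -0.25662594]
45.57393561807534 24.99131920543732 [0.4443727  0.21168018 0.04101933]
16.0083 45.50086788954939 24.988110656122444 [-0.37948647 -0.41480949 -2.24779264]
```

View pics/held.png

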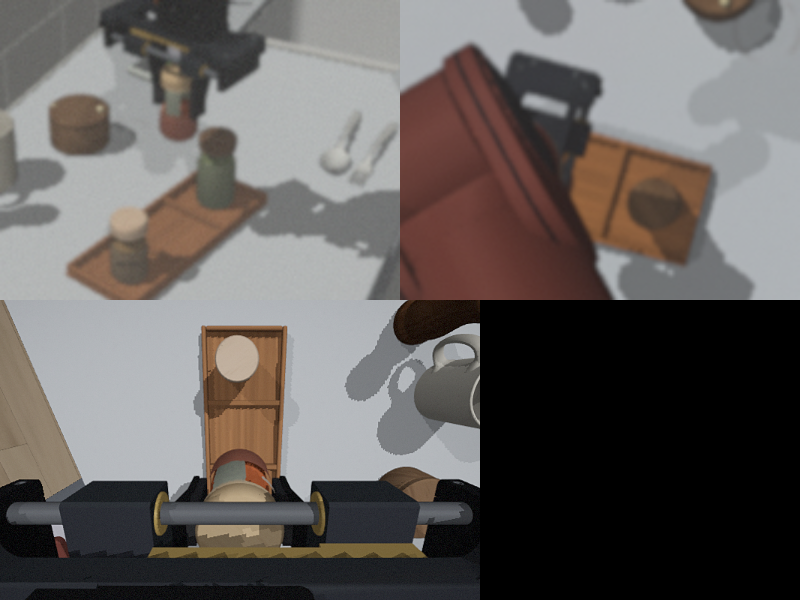

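The rust-red jar hangs upright between the fingers, and the brown and green jars still stand. Now I'll present it.

```bash
python3 - <<'E'
from h import *
env.move_straight([.4443,.2117,.27],rate=.15)
env.move_to(*show(.17,.035,0.));env.hold(.2)
pos,q=show(.10,.035,0.);env.move_straight(pos,rate=.06,rot=q);env.hold(.7)
s=env.read_state();print(s['t'],pos,s['ee_pos'],q,s['ee_rot'],s['width']*87,s['grip_force'])
p,d=env.read_camera('scene');q_,_=env.read_camera('top');w,_=env.read_camera('wrist')
np.savez('pics/fin.npz',p=p,d=d)
im=np.zeros((600,800,3),np.uint8);im[:,:400]=cv2.resize(p[90:210,300:380],(400,600));im[:300,400:]=cv2.resize(q_[120:240,360:520],(400,300));im[300:550,400:]=cv2.resize(w,(400,250))
cv2.imwrite('pics/fin.png',im[:,:,::-1])
E
```

```text
20.6 [ 0.5592401  -0.22963125  0.19569793] [ 0.55921958 -0.22965585  0.19569529] [0.19128512 0.76720271 0.59403181 0.14810876] [0.19127414 0.76722215 0.59401362 0.14809521] 45.662133311818195 24.98840310727246
```

View pics/fin.png

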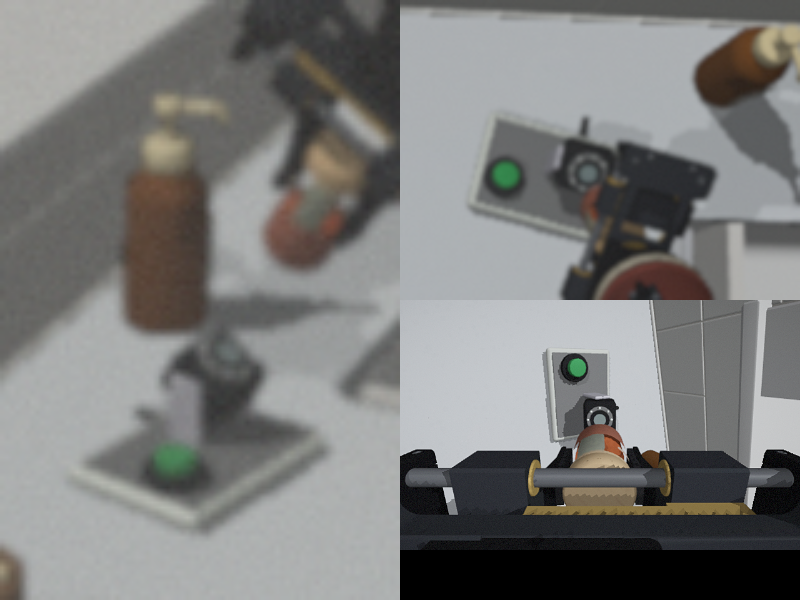

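The jar is held tilted over the lens, clear of the reader. I'll check it numerically by comparing the red blob's points in the scene view with the expected jar axis.

```bash
python3 - <<'E'
from h import *
a=np.load('pics/fin.npz');p,d=a['p'],a['d'];C=cam('scene')
sub=np.zeros(p.shape[:2],bool);sub[118:146,350:376]=True
h=cv2.cvtColor(p,cv2.COLOR_RGB2HSV);m=sub&(h[...,1]>90)&((h[...,0]<12)|(h[...,0]>170))
v,u=np.nonzero(m);X=depthpt(C,np.c_[u,v],d)-L
LX=np.cross(FY,LZ);c=np.c_[X@LX,X@FY,X@LZ];c=c[(np.abs(c[:,2]-.13)<.06)&(np.hypot(c[:,0],c[:,1])<.05)]
print(len(c),'z low',np.percentile(c[:,2],[1,5,50,95]).round(3))
for z0 in(.105,.115,.125,.135):
    k=c[np.abs(c[:,2]-z0)<.006]
    if len(k)>6:
        A=np.c_[k[:,:2]*2,np.ones(len(k))];print(z0,len(k),'dist from axis median',np.median(np.hypot(k[:,0],k[:,1])).round(4),'range x',k[:,0].min().round(3),k[:,0].max().round(3),'ymax',k[:,1].max().round(3))
E
```

```text
35 z low [0.118 0.119 0.135 0.142]
0.125 12 dist from axis median 0.0223 range x 0.0 0.01 ymax 0.027
0.135 19 dist from axis median 0.0164 range x -0.018 0.015 ymax 0.023
```

```bash
python3 - <<'E'
from h import *
a=np.load('pics/fin.npz');p,d=a['p'],a['d'];C=cam('scene')
v,u=np.mgrid[110:155,345:385].reshape(2,-1);X=depthpt(C,np.c_[u,v],d)-L
LX=np.cross(FY,LZ);c=np.c_[X@LX,X@FY,X@LZ];c=c[(c[:,2]>.06)&(c[:,2]<.15)&(np.hypot(c[:,0],c[:,1])<.045)]
print(len(c),np.percentile(c[:,2],[0,1,5,50]).round(3))
from scipy.optimize import least_squares
for lo,hi in((.095,.115),(.115,.135)):
    k=c[(c[:,2]>lo)&(c[:,2]<hi)];r=least_squares(lambda q:np.hypot(k[:,0]-q[0],k[:,1]-q[1])-.0235,[0,0],loss='soft_l1',f_scale=.003);print(lo,len(k),r.x.round(4),r.cost)
E
```

```text
212 [0.1   0.103 0.108 0.134]
0.095 34 [ 0.0019 -0.0025] 7.789564819736088e-05
0.115 77 [ 0.0018 -0.0006] 0.00022499184300735139
```

The underside sits at 0.10 m and the axis is within 3 mm of the line of sight, so I'm handing it in.

```bash
python3 -c "
from station import env
print(env.job_done())"
```

```text
the job is handed in; nothing more can be done
None
```

I pressed the button fully down and handed the job in with the gripper holding the red jar square to the lens, its underside measured at about 10 cm from the glass and its axis within 3 mm of the line of sight; the other two jars were left standing, and no verdict was returned at hand-in.

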